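Show three sides of a small bottle to the inspection camera

ROBOT

A 6-joint arm with a two-finger parallel gripper is mounted at the origin on a cart in front of the work surface, level with it; the furniture and walls round the work are solid. World frame = base frame: x ahead of the robot, y to its left, z up, the work surface at z = 0. Lengths are in m, angles in degrees, forces in N, time in s.
With the tool pointing down it reaches from about 0.4 to 0.825 m from the base axis. Payload 7 kg.
Tool frame: the origin (TCP) lies at the very end of the fingers, on their centre line; the grasp point (between the pads) lies 19 mm behind it (r.grasp_offset is the z of the grasp point in the tool frame, in m); z points along the fingers, y is the direction in which the jaws open and shut (so a half turn about z gives the same grasp; the last joint's range is limited). The gripper opens to 88 mm and grips with 3 to 60 N. Pads are 19 mm wide; open, the fingers measure 130 mm over their backs; the gripper's body (78 mm by 193 mm) begins 47 mm behind the grasp point.
Start: joints at [-55.858, 20.546, 0.682, 0, -70.136, -16.507], TCP at [0.204, -0.643, 0.227] pointing down, gripper open.
Joint ranges: [-176.03, 176.03], [-82.01, 121.73], [-58.28, 71.71], [-173.87, 95.51], [-174.79, -0.11], [-173.66, 173.66]. Speed limits (degrees/s): [136.94, 136.94, 172.46, 180, 180, 180].

INTERFACE

Orientations are given as [roll, pitch, yaw] about the fixed x, y, z axes, in that order (R = Rz(yaw) Ry(pitch) Rx(roll)).
In Python, from plant import r, capture, calibration, order gives the robot as it stands.
- The arm moves only by the tool servo_tool, never from a script. Its arguments are lists of equal length, an entry for each row: "grip": the closure, from -1 (fully open) to 1 (shut), so that 0 is half open; "translation": the shift along the tool's x, y, z in m, a list of three; "turn": the turn about the tool's z in rad. A call has 1 to 10 rows; each row is the pose to reach, as a shift and turn from the pose commanded when the call began, along the tool's axes at that moment; what a row does not reach only later rows make up. A row lasts 1/12 s, in which the tool goes at most 41.7 mm and 7.16 degrees, less where a joint would pass 70% of its speed; a pose out of reach is approached as far as the arm can. A call with a gripper value outside its range is refused whole. The fingers move at their own pace and stop on an object; "newtons" is the grip in N (left out, the last holds). Time passes only in rows, so rows that repeat a pose let the fingers close. It gives the time, the measured TCP pose, the force and the opening at its end, in the units of the state.
- r.get_state(): the state, without advancing time (a new reading comes with each control period).
- capture(name): name is "side" or "top" or "wrist"; returns (picture, depth): 420x560x3 uint8, blue, green, red; 420x560 float32, m along the optical axis (not along the pixel's ray), 0 where there is no reading.
- calibration(name): a dict with "fx", "fy", "cx", "cy" (pixels), "dist_coeffs" ([k1, k2, p1, p2, k3] as OpenCV has them; the pictures are not rectified), "view" (4x4, takes a point from world to camera coordinates). Camera axes: x right, y up, looking along -z (the intrinsics and any distortion apply to the point x, -y, -z); pixel columns grow to the right and rows downward; lengths in m; the calibration is good to about 2 mm. A picture is of the moment at which its call begins: read the wrist's pose just before it. calibration takes no time and is no camera call; for the wrist camera it gives the pose at the moment of the call.
- order.close_job(): hands the job in, once; it reports no verdict.
The state is a dict: "time_s": time; "joints": joint angles; "qd": joint speeds; "joint_torque": joint torques, N m; "tcp_pos": TCP position; "eef_rot": TCP orientation; "contact_force": force on the tool from outside, world axes, zero at the start; "moment": the same for the moment, N m; "gripper_width": finger opening in m.
Only numpy, scipy, OpenCV 4.12 (cv2) and the standard library are available. Lean on these libraries where they do the work, as an engineer would, in place of code of your own. Each camera call takes 0.05 s, during which the arm holds its last target.

TASK

Check the small green-capped bottle with the inspection camera: pick it up and hold it upright and still in front of the lens, centred above the white ring with its middle at lens height, for about a second each, first with its label facing the lens, then a quarter turn so that either narrow edge faces the lens, then with its back (the side opposite the label's) facing the lens. Then stand it upright in the middle of the wooden slice and let go. Do not knock over or shove the tube of polishing cream.

Things in the scene. Friction and masses are not known exactly. Their poses are not given: they have to be found in the camera images.
- bottle: Small upright yellow-green bottle, round green cap fixed on, 90 g. Body 26 (x) by 34 (y) mm, 60 mm high; cap 24 mm across, 60 to 82 mm above the foot: grip it there from above, any direction. Origin: centre of the underside, z up. Label on the broad face at -x, back at +x, narrow edges at +y and -y. Label faces the robot within 35 degrees at the start.
- lens (a point): Centre of the lens of the fixed inspection camera (white box, black lens, column, 105 mm high), 85 mm above the bench. Its x axis is level, pointing into the camera; the lens looks along -x (world +y within 20 degrees); z up. On the grey base plate (215x90x10 mm) a white ring, centred at x = -110 mm, y = 0. Show the bottle there, its foot 41 mm below this point.
- coaster: Flat oval slice of a branch with a dark burnt rim, 69 mm (x) by 85 mm (y), 16 mm thick, loose on the bench. Origin: centre of the underside; the flat top is 16 mm above it.
- tube: Bystander: white and blue tube of polishing cream standing on its cap, 30 x 38 mm, 112 mm high. Origin: centre of the underside.

How it is judged:
By the outcome, as a careful person would: the job done as asked, in the order asked, and still so for the second after the job is handed in, with the robot touching nothing.
It also fails if it takes over 51 s, if anything falls off the work surface, if the arm or the gripper's body presses on something with over 40 N, if the wrist force passes 120 N, or if a joint passes its speed limit or range.

## Working session

There is one attempt and no reset: what is moved stays moved. The work goes in short steps, Python scripts to look and compute and a tool call to move; the robot and the scene stay as the last step left them, time stands still between calls to the robot, and variables do not carry over. Pictures are saved under pics/ and viewed, and the job is handed in when it is done.

Besides the shell and the picture viewer there is one more tool, called after ">>>" as name([rows], argument=value, ...), one row to a line, values as JSON. servo_tool: Moves the arm, as the interface text tells. Its arguments: {"type":"object","properties":{"grip":{"type":"array","items":{"type":"number"}},"translation":{"type":"array","items":{"type":"array","items":{"type":"number"}}},"turn":{"type":"array","items":{"type":"number"}},"newtons":{"type":"number"}},"required":["grip","translation","turn"]}

```bash
ls; mkdir -p pics
python3 - <<'E'
from plant import r,capture,calibration
import cv2,numpy as np
print(r.get_state())
for n in("side","top","wrist"):
    c=calibration(n);p,d=capture(n);cv2.imwrite(f"pics/{n}0.png",p);np.save(f"pics/{n}0.npy",d)
    import pickle;pickle.dump(c,open(f"pics/{n}0.pkl","wb"));print(n,c)
E
```

```text
pics
{'time_s': 0.0, 'joints': array([-5.58568824e+01,  2.05927786e+01,  6.34447502e-01, -2.27687417e-02,
       -7.01363414e+01, -1.65065560e+01]), 'qd': array([ 0.02740926, -0.10395372,  0.07125458,  0.00896107,  0.05072841,
       -0.07528045]), 'joint_torque': array([ 1.49039308e-03, -5.82712018e+01,  2.93055385e+01,  6.99716359e+00,
        6.83041246e-03, -1.23744012e-04]), 'tcp_pos': array([ 0.20434575, -0.64280684,  0.22560432]), 'eef_rot': array([ 1.79903147e+02, -6.37997982e-03, -1.62371187e+02]), 'contact_force': array([ 1.19111861, -0.5237651 , -0.17403344]), 'moment': array([0.01064889, 0.02160525, 0.03652059]), 'gripper_width': 0.08753352316379548}
side {'fx': 477.35402459594434, 'fy': 477.35402459594434, 'cx': 288.35603349622136, 'cy': 209.57259454794755, 'dist_coeffs': array([-0.16356652,  0.        ,  0.        ,  0.        ,  0.        ]), 'view': array([[-0.99734557, -0.07279839,  0.00148626,  0.55627229],
       [ 0.04927846, -0.65981177,  0.74981335, -0.14594359],
       [-0.05360455,  0.74789627,  0.66164774, -1.04379142],
       [ 0.        ,  0.        ,  0.  
[... 317 characters left out ...]
155,  0.07443679, -0.57783   ],
       [-0.07393357,  0.02531088,  0.99694192, -0.89525623],
       [ 0.        ,  0.        ,  0.        ,  1.        ]])}
wrist {'fx': 345.82080732796516, 'fy': 345.82080732796516, 'cx': 279.48520937130223, 'cy': 211.07876378632184, 'dist_coeffs': array([-0.0247023,  0.       ,  0.       ,  0.       ,  0.       ]), 'view': array([[-3.02672047e-01,  9.53094493e-01, -7.20669954e-04,
         6.75247384e-01],
       [-9.08199058e-01, -2.88643878e-01, -3.03082799e-01,
         3.79500587e-02],
       [-2.89074564e-01, -9.10801795e-02,  9.52963954e-01,
        -3.89751469e-01],
       [ 0.00000000e+00,  0.00000000e+00,  0.00000000e+00,
         1.00000000e+00]])}
```

View pics/top0.png

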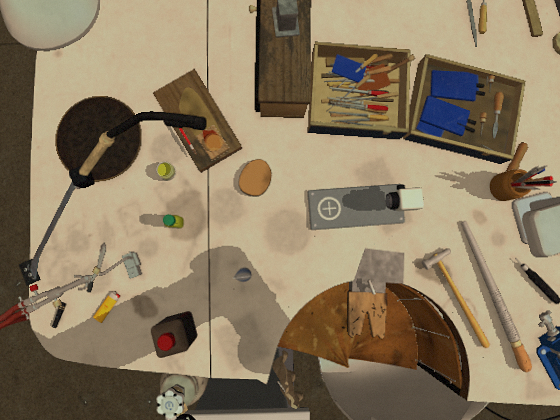

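View pics/side0.png

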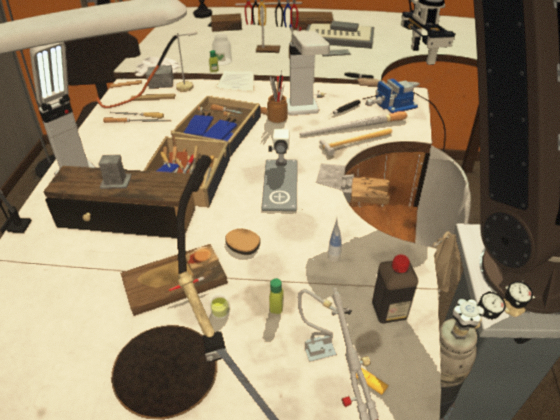

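View pics/wrist0.png

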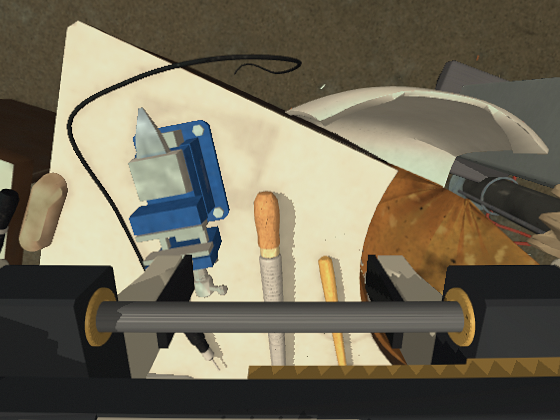

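```bash
cat > h.py <<'E'
import numpy as np,cv2,pickle
def load(tag): return cv2.imread(f"pics/{tag}.png"),np.load(f"pics/{tag}.npy"),pickle.load(open(f"pics/{tag}.pkl","rb"))
def K(c): return np.array([[c['fx'],0,c['cx']],[0,c['fy'],c['cy']],[0,0,1.]])
def ray(c,u,v):
    p=cv2.undistortPoints(np.array([[[u,v]]],float),K(c),c['dist_coeffs'])[0,0]
    V=c['view'];R=V[:3,:3];t=V[:3,3]
    d=R.T@np.array([p[0],-p[1],-1.]);o=-R.T@t
    return o,d
def onz(c,u,v,z):
    o,d=ray(c,u,v);return o+d*(z-o[2])/d[2]
def dep(c,D,u,v):
    o,d=ray(c,u,v);return o+d*D[int(round(v)),int(round(u))]
def proj(c,P):
    P=np.atleast_2d(P);V=c['view'];q=P@V[:3,:3].T+V[:3,3];q=q*[1,-1,-1]
    return cv2.projectPoints(q,np.zeros(3),np.zeros(3),K(c),c['dist_coeffs'])[0][:,0]
def cloud(c,D):
    v,u=np.nonzero(D>0);p=cv2.undistortPoints(np.stack([u,v],1)[:,None].astype(float),K(c),c['dist_coeffs'])[:,0]
    z=D[v,u];q=np.stack([p[:,0]*z,-p[:,1]*z,-z],1);V=c['view']
    out=np.full(D.shape+(3,),np.nan);out[v,u]=(q-V[:3,3])@V[:3,:3];return out
def snap(n,tag):
    from plant import r,capture,calibration
    c=calibration(n);p,d=capture(n);cv2.imwrite(f"pics/{tag}.png",p);np.save(f"pics/{tag}.npy",d);pickle.dump(c,open(f"pics/{tag}.pkl","wb"));return p,d,c
E
python3 - <<'E'
from h import *
p,d,c=load("top0")
a=p[140:290,140:290];b=p[160:250,290:440]
cv2.imwrite("pics/t1.png",cv2.resize(a,None,fx=4,fy=4,interpolation=2));cv2.imwrite("pics/t2.png",cv2.resize(b,None,fx=5,fy=5,interpolation=2))
s,ds,cs=load("side0")
cv2.imwrite("pics/s1.png",cv2.resize(s[210:330,190:350],None,fx=5,fy=5,interpolation=2))
cv2.imwrite("pics/s2.png",cv2.resize(s[120:220,230:350],None,fx=6,fy=6,interpolation=2))
for n,u,v in[("cap",173,221),("yel",164,171),("coast",254,178),("ring",330,209),("camtop",412,198),("tube",243,274)]:
    print(n,dep(c,d,u,v).round(4))
for n,u,v in[("cap",277,285),("tube",336,225),("ring",279,197)]: print(n,dep(cs,ds,u,v).round(4))
E
```

```text
cap [0.57   0.1187 0.0839]
yel [0.6854 0.1516 0.022 ]
coast [ 0.667  -0.0466  0.0158]
ring [ 0.5952 -0.2147  0.0105]
camtop [ 0.6058 -0.3681  0.1041]
tube [ 0.4603 -0.0225  0.0925]
cap [0.5699 0.1365 0.0832]
tube [ 0.4574 -0.0225  0.1008]
ring [ 0.5971 -0.2093  0.0142]
```

View pics/t1.png

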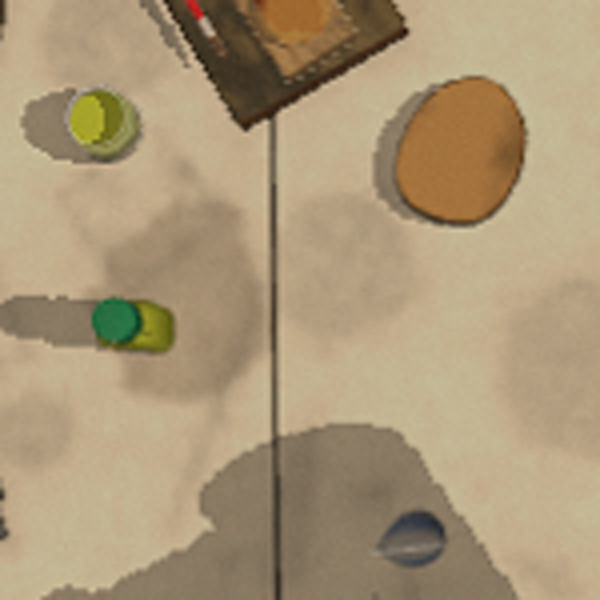

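View pics/t2.png

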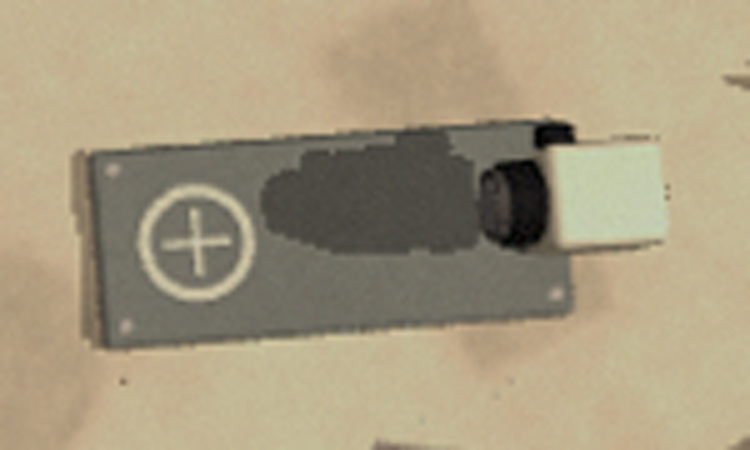

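View pics/s1.png

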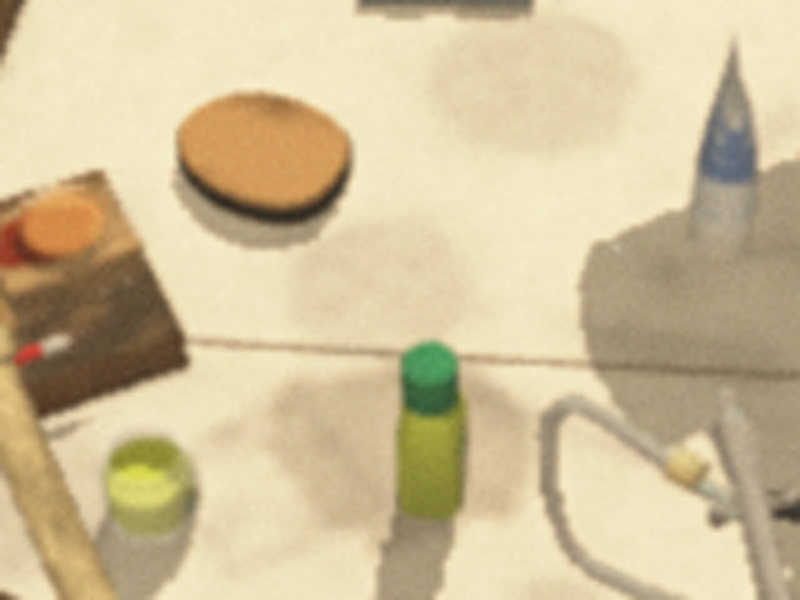

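View pics/s2.png

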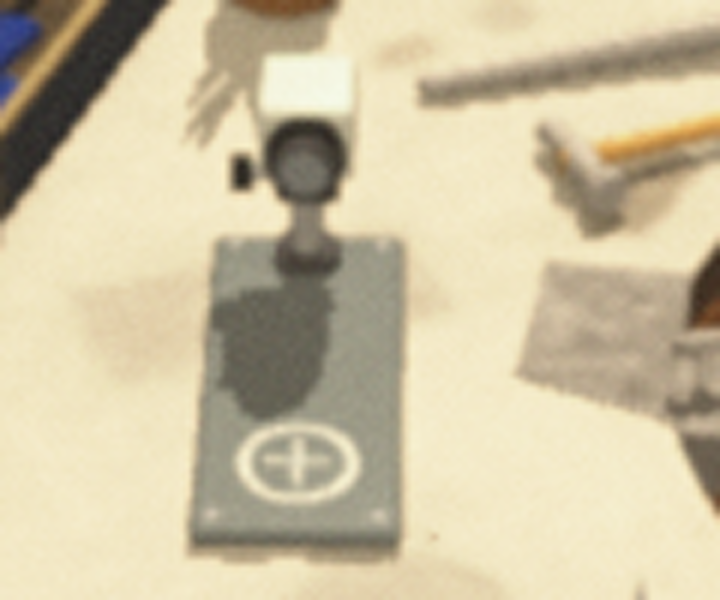

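Run:
```python
from h import *
p,d,c=load("top0"); s,ds,cs=load("side0")
T1=lambda x,y:(140+(x+.5)/4-.5,140+(y+.5)/4-.5)
T2=lambda x,y:(290+(x+.5)/5-.5,160+(y+.5)/5-.5)
S1=lambda x,y:(190+(x+.5)/5-.5,210+(y+.5)/5-.5)
S2=lambda x,y:(230+(x+.5)/6-.5,120+(y+.5)/6-.5)
print("cap",onz(c,*T1(116,320),.082),onz(cs,*S1(431,360),.082))
print("ring",onz(c,*T2(197,243),.01),onz(cs,*S2(299,462),.01))
print("coast",onz(c,*T1(460,150),.016),onz(cs,*S1(265,150),.016))
a,b=onz(c,*T2(95,151),.01),onz(c,*T2(570,121),.01);e,f=onz(c,*T2(105,347),.01),onz(c,*T2(573,316),.01)
for u in(b-a,f-e): print(np.degrees(np.arctan2(u[1],u[0])),np.linalg.norm(u))
a,b=onz(cs,*S2(191,543),.01),onz(cs,*S2(217,238),.01);e,f=onz(cs,*S2(403,546),.01),onz(cs,*S2(404,240),.01)
for u in(b-a,f-e): print(np.degrees(np.arctan2(u[1],u[0])),np.linalg.norm(u))
# lens ring
print("lens",dep(cs,ds,*S2(303,170)), onz(cs,*S2(303,168),.085))
# coaster mask by depth
C=cloud(c,d);h=C[...,2]
def reg(x0,x1,y0,y1,z0,z1,C):
    m=(C[...,0]>x0)&(C[...,0]<x1)&(C[...,1]>y0)&(C[...,1]<y1)&(C[...,2]>z0)&(C[...,2]<z1);return C[m]
for CC in(C,cloud(cs,ds)):
    q=reg(.6,.74,-.12,.03,.010,.022,CC);q2=q[:,:2].astype(np.float32);print(len(q),q.mean(0),cv2.fitEllipse(cv2.convexHull(q2)),np.median(q[:,2]))
    q=reg(.5,.63,.07,.18,.074,.09,CC);print("cap",len(q),q.mean(0))
    q=reg(.39,.53,-.1,.07,.02,.13,CC);print("tube",len(q),q.min(0),q.max(0))
    q=reg(.42,.53,-.05,.1,.03,.13,CC);print("tube",len(q),q.min(0),q.max(0))
    q=reg(.5,.65,-.45,-.15,.03,.13,CC);print("lenscam",len(q),q.min(0),q.max(0))
```

```text
cap [0.57309515 0.12803297 0.082     ] [0.5730854  0.12718266 0.082     ]
ring [ 0.59710566 -0.2125528   0.01      ] [ 0.59664931 -0.21602935  0.01      ]
coast [ 0.66893323 -0.04807354  0.016     ] [ 0.66764287 -0.04760789  0.016     ]
-87.29591869786945 0.21685432537935356
-87.42748205222291 0.21208670705644575
-86.60128635655335 0.21830140631691042
-86.71614744719469 0.21851569045162184
lens [ 0.60327888 -0.32165168  0.08920053] [ 0.60399035 -0.32941652  0.085     ]
959 [ 0.66978199 -0.04634636  0.01556515] ((0.6842725276947021, -0.02833513543009758), (0.09215880185365677, 0.12455938756465912), 138.04954528808594) 0.015631432788568787
cap 105 [0.5725235  0.12871619 0.08135529]
tube 186 [ 0.44319312 -0.0382473   0.02026768] [ 0.46985882 -0.00266218  0.1156668 ]
tube 182 [ 0.44319312 -0.0382473   0.03231415] [ 0.46985882 -0.00266218  0.1156668 ]
lenscam 794 [ 0.582693   -0.39194624  0.0555308 ] [ 0.64094779 -0.32141074  0.10872342]
673 [ 0.66769456 -0.04545619  0.01678512] ((0.6687009334564209, -0.0488138273358345), (0.06887236982584, 0.08900982141494751), 56.490333557128906) 0.01706474148072141
cap 116 [0.57290415 0.13227299 0.08163782]
tube 348 [ 0.44074527 -0.03847692  0.02030959] [4.70313602e-01 3.63802561e-04 1.15596009e-01]
tube 310 [ 0.44143058 -0.03847692  0.03016569] [4.69293632e-01 3.63802561e-04 1.15596009e-01]
lenscam 440 [ 0.58379162 -0.39266164  0.03024868] [ 0.63997553 -0.31877606  0.11029801]
```

Run:
```python
from h import *
from scipy.spatial.transform import Rotation as R
c=load("wrist0")[2];V=c['view'];o=-V[:3,:3].T@V[:3,3]
Rt=R.from_euler('xyz',[179.9,0,-162.37],degrees=True).as_matrix();t=np.array([.20434,-.6428,.2256])
print("cam in tool",Rt.T@(o-t),"axis",Rt.T@(-V[2,:3]),"up",Rt.T@V[1,:3])
Q=[]
for n in("top0","side0"):
    p,d,c=load(n);Q.append(cloud(c,d).reshape(-1,3))
Q=np.concatenate(Q);Q=Q[np.isfinite(Q).all(1)]
# max height grid
xs=np.arange(.3,.95,.05);ys=np.arange(.35,-.5,-.05)
print("      ",*["%5.2f"%y for y in ys])
for x in xs[::-1]:
    row=[]
    for y in ys:
        m=(Q[:,0]>=x)&(Q[:,0]<x+.05)&(Q[:,1]>=y)&(Q[:,1]<y+.05)
        row.append("%5.0f"%(1000*np.percentile(Q[m,2],99)) if m.sum()>3 else "    -")
    print("%5.2f "%x,*row)
```

```text
cam in tool [ 0.08215978 -0.00018153 -0.1578083 ] axis [-0.30308273 -0.00241259  0.95296119] up [ 9.52964226e-01 -5.50609088e-04  3.03082300e-01]
        0.35  0.30  0.25  0.20  0.15  0.10  0.05  0.00 -0.05 -0.10 -0.15 -0.20 -0.25 -0.30 -0.35 -0.40 -0.45
 0.90      4     4     4   610   611    28    28     4     4   116   120   115    56    63    64    84    55
 0.85      4    31    30   611   611   611    30    26    30   115   116   115    52    51    58    64    54
 0.80     38    42    42   607   611   611    31    30    75   116   116   116    33    37    53    64    54
 0.75     41    43    43    41   611   611    51    55    27     4     4    65    65    64    65    64    54
 0.70     41    43   165   207   610   611   608   306    27    18     4     4     4     4     5     5    53
 0.65     32   131   165   177   599   608   604   298    20    20     4     4     4     5     4     5     5
 0.60     88   130   131     4     4     5     4     4    19    19     4    14    15    14   107   109     5
 0.55     84    86     4     4     4    84     4     4     4     4     4    14    15    14   106   108     5
 0.50     52     4   129   181     4     4     4     4     4     4     4     4     4     4     5     4     4
 0.45      4     4   202   205     4     4     4     4   112     4     4     4     5     5     5     5    25
 0.40    138   169   189     4     4     4     4     4    82     4     4     4     5    26    25     5     5
 0.35    117    14    14     4   124   156   125     4     4     4     4     3  -128    -4    -4  -167     2
 0.30      5     4     4     4   124   158   130     3     4     4     3  -137   -18    -4    -3  -210  -202
```

Run:
```python
from h import *
p,d,c=load("top0"); s,ds,cs=load("side0")
for u,v in[(84,180),(95,163),(105,143),(115,132),(125,122),(140,118),(155,118),(170,120),(185,122),(195,123),(203,123),(60,220),(38,262),(103,250),(92,280),(60,292),(30,300),(131,263)]: print("top",u,v,dep(c,d,u,v).round(3))
for u,v in[(207,162),(196,175),(187,200),(183,230),(184,265),(193,295),(210,340),(240,375),(330,300),(310,295),(350,330),(340,305)]: print("side",u,v,dep(cs,ds,u,v).round(3))
C=cloud(c,d)
for CC,I in((C,"top"),(cloud(cs,ds),"side")):
    m=(CC[...,0]>.63)&(CC[...,0]<.8)&(CC[...,1]>-.02)&(CC[...,1]<.2)&(CC[...,2]>.1)
    v,u=np.nonzero(m);print(I,len(u),u.min() if len(u) else 0,u.max() if len(u) else 0,v.min() if len(u) else 0,v.max() if len(u) else 0)
```

```text
top 84 180 [0.651 0.285 0.127]
top 95 163 [0.679 0.254 0.15 ]
top 105 143 [0.707 0.22  0.191]
top 115 132 [0.721 0.195 0.209]
top 125 122 [0.732 0.17  0.233]
top 140 118 [0.73  0.137 0.258]
top 155 118 [0.722 0.106 0.281]
top 170 120 [0.715 0.079 0.291]
top 185 122 [0.709 0.054 0.298]
top 195 123 [0.706 0.038 0.302]
top 203 123 [0.706 0.026 0.299]
top 60 220 [ 0.583  0.394 -0.001]
top 38 262 [0.49  0.434 0.017]
top 103 250 [0.513 0.226 0.18 ]
top 92 280 [0.459 0.251 0.168]
top 60 292 [0.437 0.315 0.159]
top 30 300 [0.418 0.393 0.122]
top 131 263 [0.485 0.224 0.023]
side 207 162 [0.703 0.037 0.296]
side 196 175 [0.715 0.076 0.295]
side 187 200 [0.725 0.116 0.271]
side 183 230 [0.726 0.158 0.24 ]
side 184 265 [0.719 0.204 0.202]
side 193 295 [0.699 0.244 0.175]
side 210 340 [0.665 0.3   0.13 ]
side 240 375 [0.612 0.341 0.096]
side 330 300 [0.463 0.103 0.003]
side 310 295 [0.505 0.23  0.176]
side 350 330 [0.422 0.175 0.002]
side 340 305 [0.458 0.261 0.194]
top 5083 0 206 0 136
side 3875 79 211 0 264
```

>>> servo_tool([
  [-0.012,0.015,0],
  [-0.036,0.044,0],
  [-0.061,0.074,0],
  [-0.085,0.104,0],
  [-0.11,0.133,0],
  [-0.134,0.163,0],
  [-0.159,0.193,0],
  [-0.183,0.222,0],
  [-0.207,0.252,0],
  [-0.232,0.282,0],
], grip=[-1,-1,-1,-1,-1,-1,-1,-1,-1,-1], turn=[0,0,0,0,0,0,0,0,0,0])

```text
time_s: 0.98
tcp_pos: [0.3401, -0.3025, 0.2265]
eef_rot: [180.0, 0.0, -162.4]
contact_force: [0.9, -0.1, 0.6]
gripper_width: 0.088
```

>>> servo_tool([
  [-0.025,0.03,0],
  [-0.05,0.06,0],
  [-0.075,0.091,0],
  [-0.1,0.121,0],
  [-0.125,0.152,0],
  [-0.15,0.183,0],
  [-0.175,0.213,0],
  [-0.2,0.243,0],
  [-0.225,0.273,0.01],
  [-0.245,0.298,0.02],
], grip=[-1,-1,-1,-1,-1,-1,-1,-1,-1,-1], turn=[0,0,0,0,0,0,0,0,0,0])

```text
time_s: 1.82
tcp_pos: [0.4843, 0.0568, 0.2068]
eef_rot: [180.0, 0.1, -162.3]
contact_force: [1.1, -0.3, 0.3]
gripper_width: 0.0874
```

>>> servo_tool([
  [-0.005,0.006,0.01],
  [-0.005,0.006,0.015],
  [-0.005,0.006,0.015],
  [-0.005,0.006,0.015],
], grip=[-1,-1,-1,-1], turn=[0,0,0,0])

```text
time_s: 2.15
tcp_pos: [0.4857, 0.0604, 0.1914]
eef_rot: [-180.0, -0.1, -162.4]
contact_force: [-0.4, 0.0, 0.5]
gripper_width: 0.0878
```

Run:
```python
from h import *
from plant import r
s=r.get_state();print(s['time_s'],s['joints'],s['tcp_pos'],s['eef_rot'])
p,d,c=snap("wrist","w1")
print(proj(c,[[.573,.1275,.082],[.573,.1275,.03]]))
```

```text
2.15 [ 3.01607078e+01  4.54569861e+00 -2.50660050e+01  5.55795876e-03
 -6.04542637e+01 -1.02543031e+02] [0.48572348 0.0603835  0.19140927] [-1.79980957e+02 -6.33436332e-02 -1.62379590e+02]
[[322.08620714 317.77755761]
 [316.39476356 288.14513485]]
```

View pics/w1.png

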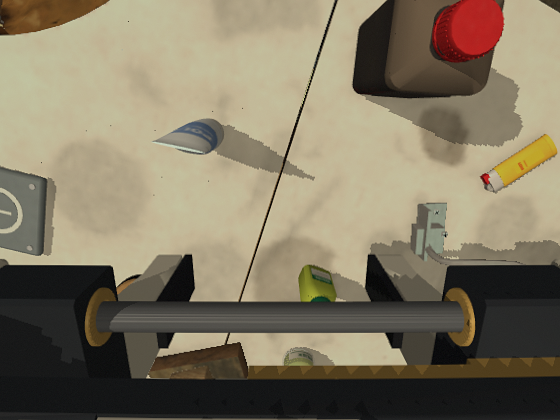

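>>> servo_tool([
  [-0.025,0,0],
  [-0.06,0,0],
  [-0.09,0,0],
  [-0.1,0,0],
  [-0.1,0,0],
], grip=[-1,-1,-1,-1,-1], turn=[0,0,0,0,0])

```text
time_s: 2.62
tcp_pos: [0.5835, 0.091, 0.1915]
eef_rot: [-180.0, 0.0, -162.5]
contact_force: [0.4, -0.0, -0.1]
gripper_width: 0.0877
```

Run:
```python
from h import *
from plant import r
s=r.get_state();print(s['time_s'],s['joints'],s['tcp_pos'],s['eef_rot'])
p,d,c=snap("wrist","w2")
q=proj(c,[[.573,.1275,.082],[.573,.1275,.03]]);print(q)
u,v=map(int,q[0]);u0,v0=max(u-60,0),max(v-70,0)
print(u0,v0);cv2.imwrite("pics/w2c.png",cv2.resize(p[v0:v0+120,u0:u0+120],None,fx=5,fy=5,interpolation=2))
```

```text
2.6167 [ 2.78304234e+01  1.40865619e+01 -1.32379580e+01  2.50508887e-02
 -6.26575392e+01 -1.00297342e+02] [0.5834681 0.0909713 0.1915367] [-1.79981309e+02  2.16281436e-02 -1.62455413e+02]
[[327.40154215 208.87335282]
 [320.33225275 192.63277155]]
267 138
```

View pics/w2c.png

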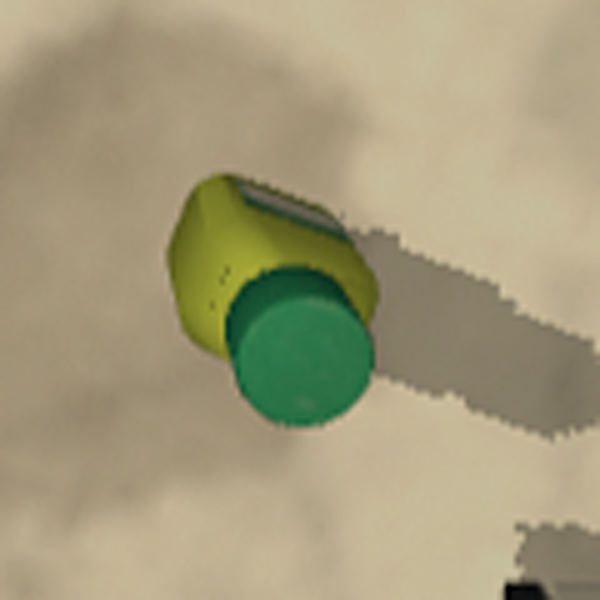

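Run:
```python
from h import *
p,d,c=load("w2")
W=lambda x,y:(267+(x+.5)/5-.5,138+(y+.5)/5-.5)
print("cap",onz(c,*W(305,360),.082))
for a,b in(((243,197),(352,240)),((240,182),(342,215)),((222,176),(375,275))):
    for z in(.03,.045):
        A,B=onz(c,*W(*a),z),onz(c,*W(*b),z);u=B-A
        print(z,A.round(4),B.round(4),np.degrees(np.arctan2(u[1],u[0])),np.linalg.norm(u))
C=cloud(c,d)
for x,y in((245,200),(300,220),(345,238),(220,230),(305,360)): print(C[int(W(x,y)[1]+.5),int(W(x,y)[0]+.5)])
# silhouette
hsv=cv2.cvtColor(p,cv2.COLOR_BGR2HSV)
crop=hsv[138:258,267:387]
m=((crop[...,1]>110)&(crop[...,0]>25)&(crop[...,0]<95)).astype(np.uint8)
m=cv2.morphologyEx(m,cv2.MORPH_CLOSE,np.ones((7,7)))
n,l,st,ce=cv2.connectedComponentsWithStats(m);k=1+np.argmax(st[1:,4]);m=(l==k).astype(np.uint8)
cv2.imwrite("pics/m.png",m*255);print(st[k])
# render: superellipse-ish box body + cap
best=[]
def foot(bx,by,yaw,rad):
    # rounded rect pts
    pts=[]
    for sx,sy,a0 in((1,1,0),(-1,1,90),(-1,-1,180),(1,-1,270)):
        for a in np.radians(np.linspace(a0,a0+90,8)):
            pts.append((sx*(.013-rad)+rad*np.cos(a),sy*(.017-rad)+rad*np.sin(a)))
    pts=np.array(pts);cy,sy_=np.cos(yaw),np.sin(yaw)
    return pts@np.array([[cy,sy_],[-sy_,cy]])+[bx,by]
cap=np.array([(.012*np.cos(a),.012*np.sin(a)) for a in np.linspace(0,6.28,40)])
S=4
from scipy.optimize import minimize
big=cv2.resize(m,None,fx=S,fy=S,interpolation=0)
def ren(bx,by,yaw,rad,zt=.052):
    im=np.zeros((120*S,120*S),np.uint8)
    f=foot(bx,by,yaw,rad)
    P=np.vstack([np.c_[f,np.full(len(f),0.)],np.c_[f,np.full(len(f),zt)]])
    Q=np.vstack([np.c_[cap+[bx,by],np.full(40,.06)],np.c_[cap+[bx,by],np.full(40,.082)]])
    for X in(P,Q):
        q=proj(c,X)-[267,138]+.5
        cv2.fillConvexPoly(im,cv2.convexHull((q*S).round().astype(np.int32)),1)
    return im
for rad in(.006,.010):
  for zt in(.050,.056):
    res=[]
    for yd in range(-40,41,2):
        b=min(((np.sum(ren(.5735+ex,.128+ey,np.radians(yd),rad,zt)!=big)),ex,ey) for ex in np.arange(-.004,.0041,.001) for ey in np.arange(-.004,.0041,.001))
        res.append((b[0],yd,b[1],b[2]))
    print(rad,zt,sorted(res)[:4])
```

```text
cap [0.57353138 0.12786372 0.082     ]
0.03 [0.5602 0.1178 0.03  ] [0.5617 0.1402 0.03  ] 85.96385322075139 0.022480909049410594
0.045 [0.5576 0.1154 0.045 ] [0.5591 0.1368 0.045 ] 85.96385322075133 0.02142446503456267
0.03 [0.5576 0.1163 0.03  ] [0.5578 0.1368 0.03  ] 89.58490052700085 0.02042308027088796
0.045 [0.5552 0.114  0.045 ] [0.5553 0.1334 0.045 ] 89.58490052700087 0.01946333968079364
0.03 [0.5576 0.1128 0.03  ] [0.5668 0.1468 0.03  ] 74.78281877990558 0.03530377118129139
0.045 [0.5551 0.1106 0.045 ] [0.5639 0.143  0.045 ] 74.78281877990564 0.03364474317294613
[0.5605993  0.11862822 0.03138451]
[0.56138995 0.13009587 0.02967273]
[0.56172616 0.13945264 0.02864475]
[0.5644431  0.11363568 0.04673046]
[0.573665   0.12820911 0.08234257]
[  34   35   42   50 1493]
0.006 0.05 [(np.int64(2978), -12, np.float64(0.0), np.float64(-0.001)), (np.int64(3008), -14, np.float64(0.0), np.float64(-0.001)), (np.int64(3026), -16, np.float64(0.0), np.float64(-0.001)), (np.int64(3061), -10, np.float64(0.0), np.float64(-0.001))]
0.006 0.056 [(np.int64(3196), -18, np.float64(0.0), np.float64(0.0)), (np.int64(3261), -16, np.float64(0.0), np.float64(-0.001)), (np.int64(3263), -20, np.float64(0.0), np.float64(0.0)), (np.int64(3316), -14, np.float64(0.0), np.float64(0.0))]
0.01 0.05 [(np.int64(2263), -2, np.float64(0.0), np.float64(-0.001)), (np.int64(2295), -4, np.float64(0.0), np.float64(-0.001)), (np.int64(2310), -6, np.float64(0.0), np.float64(-0.001)), (np.int64(2315), 2, np.float64(0.0), np.float64(-0.001))]
0.01 0.056 [(np.int64(2587), -4, np.float64(0.0), np.float64(-0.001)), (np.int64(2602), -8, np.float64(-0.001), np.float64(-0.001)), (np.int64(2605), -6, np.float64(-0.001), np.float64(-0.001)), (np.int64(2606), -2, np.float64(0.0), np.float64(-0.001))]
```

>>> servo_tool([
  [0,0.004,0.005],
  [0,0.012,0.015],
  [0,0.02,0.025],
  [-0.001,0.028,0.035],
  [-0.002,0.034,0.045],
  [-0.002,0.038,0.055],
  [-0.002,0.038,0.06],
  [-0.002,0.038,0.065],
  [-0.002,0.038,0.07],
  [-0.002,0.038,0.07],
], grip=[-1,-1,-1,-1,-1,-1,-1,-1,-1,-1], turn=[-0.12,-0.24,-0.36,-0.48,-0.6,-0.72,-0.84,-0.96,-1.08,-1.194])

```text
time_s: 3.5
tcp_pos: [0.5703, 0.1271, 0.1214]
eef_rot: [179.9, -0.0, -93.7]
contact_force: [-0.7, 0.0, -0.0]
gripper_width: 0.0877
```

>>> servo_tool([
  [0,0,0],
  [0,0,0],
], grip=[-1,-1], turn=[0,0])

```text
time_s: 3.67
tcp_pos: [0.5714, 0.1276, 0.1224]
eef_rot: [-180.0, 0.0, -94.2]
contact_force: [0.1, -0.1, 0.2]
gripper_width: 0.0877
```

Run:
```python
from h import *
from plant import r
s=r.get_state();print(s['time_s'],s['joints'],s['tcp_pos'],s['eef_rot'])
p,d,c=snap("wrist","w3")
print(proj(c,[[.5735,.128,.082]]))
```

```text
3.6667 [ 3.17152064e+01  1.72222533e+01 -1.88535763e+01 -1.68074506e-03
 -5.38777505e+01 -3.59049622e+01] [0.57135046 0.12762437 0.12238751] [-1.79963197e+02  2.83228546e-02 -9.41907370e+01]
[[276.81806128 242.50324592]]
```

View pics/w3.png

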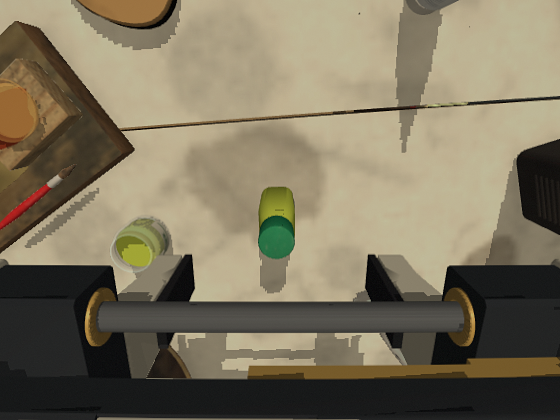

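Run:
```python
from h import *
p,d,c=load("w3")
cv2.imwrite("pics/w3c.png",cv2.resize(p[180:270,230:320],None,fx=6,fy=6,interpolation=2))
C=cloud(c,d);m=(abs(C[...,2]-.082)<.004)&(abs(C[...,0]-.573)<.03)&(abs(C[...,1]-.128)<.03)
q=C[m];print(len(q),q.mean(0),q.min(0),q.max(0))
g=cv2.cvtColor(p,cv2.COLOR_BGR2HSV);v,u=np.nonzero(m);print(u.mean(),v.mean(),u.min(),u.max(),v.min(),v.max())
print(onz(c,u.mean(),v.mean(),.082))
```

```text
1009 [0.57403112 0.12750231 0.08126116] [0.56277582 0.11687928 0.0780013 ] [0.58552548 0.13988096 0.08339232]
275.9157581764123 241.29236868186322 258 294 224 259
[0.57399478 0.12715449 0.082     ]
```

View pics/w3c.png

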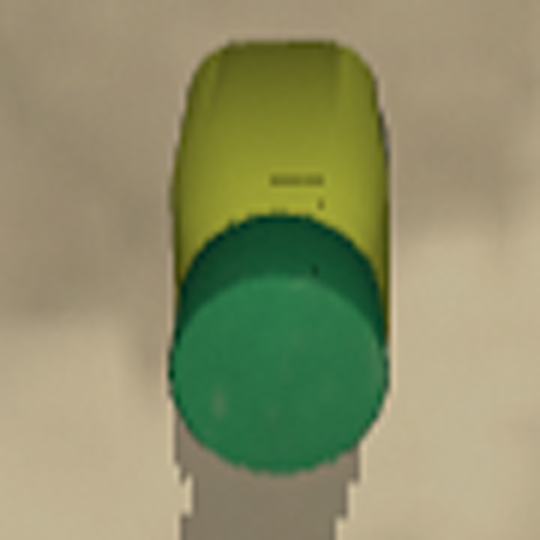

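>>> servo_tool([
  [0,-0.002,0.015],
  [0,-0.0026,0.035],
  [0,-0.0026,0.05],
  [0,-0.0026,0.06],
  [0,-0.0026,0.064],
  [0,-0.0026,0.064],
], grip=[-1,-1,-1,-1,-1,-1], turn=[0,0,0,0,0,0])

```text
time_s: 4.22
tcp_pos: [0.5741, 0.1278, 0.057]
eef_rot: [179.9, -0.0, -94.0]
contact_force: [-0.3, 0.7, -0.1]
gripper_width: 0.0872
```

>>> servo_tool([
  [0,0,0],
  [0,0,0],
  [0,0,0],
  [0,0,0],
  [0,0,0],
  [0,0,0],
  [0,0,0],
  [0,0,0],
], grip=[0,0.2,0.4,1,1,1,1,1], turn=[0,0,0,0,0,0,0,0], newtons=20)

```text
time_s: 4.88
tcp_pos: [0.5746, 0.1282, 0.0576]
eef_rot: [-180.0, 0.0, -94.0]
contact_force: [-0.4, 0.9, 1.1]
gripper_width: 0.0397
```

>>> servo_tool([
  [0,0,0],
  [0,0,0],
  [0,0,0],
  [0,0,0],
  [0,0,0],
], grip=[1,1,1,1,1], turn=[0,0,0,0,0])

```text
time_s: 5.3
tcp_pos: [0.5745, 0.1281, 0.0575]
eef_rot: [180.0, -0.0, -94.0]
contact_force: [-0.8, 0.0, -0.3]
gripper_width: 0.0219
```

>>> servo_tool([
  [0,0,0],
  [0,0,0],
  [0,0,-0.01],
], grip=[1,1,1], turn=[0,0,0])

```text
time_s: 5.55
tcp_pos: [0.5732, 0.1276, 0.066]
eef_rot: [179.8, -0.1, -94.0]
contact_force: [-0.4, -0.0, -1.8]
gripper_width: 0.0217
```

Run:
```python
from h import *
p,d,c=snap("wrist","w4")
cv2.imwrite("pics/w4c.png",cv2.resize(p[150:350,180:380],None,fx=3,fy=3,interpolation=2))
p,d,c=snap("side","s4");cv2.imwrite("pics/s4c.png",cv2.resize(p[200:350,200:350],None,fx=4,fy=4,interpolation=2))
```

```text
(no output)
```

View pics/w4c.png

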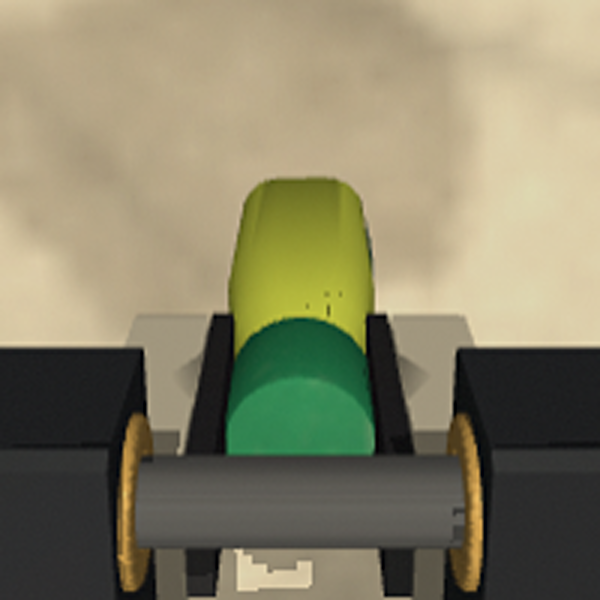

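View pics/s4c.png

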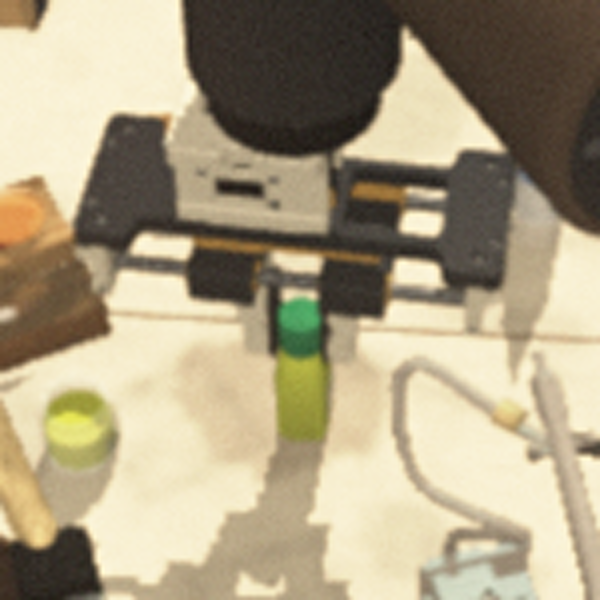

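>>> servo_tool([
  [0,0,-0.02],
  [0.005,0,-0.04],
  [0.02,-0.002,-0.05],
  [0.045,-0.006,-0.05],
  [0.07,-0.01,-0.05],
  [0.095,-0.013,-0.05],
  [0.12,-0.016,-0.05],
  [0.145,-0.02,-0.05],
  [0.17,-0.023,-0.05],
  [0.195,-0.027,-0.05],
], grip=[1,1,1,1,1,1,1,1,1,1], turn=[0,0,-0.06,-0.16,-0.26,-0.36,-0.46,-0.56,-0.66,-0.76])

```text
time_s: 6.48
tcp_pos: [0.588, -0.0694, 0.118]
eef_rot: [-180.0, -0.0, -50.1]
contact_force: [0.0, -0.3, -0.5]
gripper_width: 0.0219
```

Run:
```python
from plant import r
s=r.get_state();print(s['time_s'],s['joints'],s['tcp_pos'],s['eef_rot'],s['contact_force'])
```

```text
6.4833 [ 1.21654632e+01  1.80634239e+01 -1.82795376e+01 -4.65866804e-03
 -5.36231526e+01  2.77148651e+01] [ 0.58800874 -0.06941984  0.11795858] [-1.79968257e+02 -1.24373721e-02 -5.01224370e+01] [ 0.01010442 -0.32082966 -0.54007105]
```

>>> servo_tool([
  [0.018,0.013,0],
  [0.036,0.026,0],
  [0.054,0.039,0],
  [0.072,0.052,0],
  [0.088,0.064,0],
  [0.101,0.073,0.004],
  [0.11,0.08,0.008],
  [0.115,0.084,0.012],
  [0.118,0.0855,0.015],
  [0.1187,0.0855,0.016],
], grip=[1,1,1,1,1,1,1,1,1,1], turn=[-0.1,-0.2,-0.3,-0.4,-0.5,-0.6,-0.7,-0.8,-0.88,-0.932])

```text
time_s: 7.32
tcp_pos: [0.5975, -0.215, 0.1011]
eef_rot: [-180.0, 0.0, 3.2]
contact_force: [0.2, -0.1, -2.3]
gripper_width: 0.0217
```

Run:
```python
from h import *
from plant import r
s=r.get_state();print(s['time_s'],s['joints'],s['tcp_pos'],s['eef_rot'],s['gripper_width'])
p,d,c=snap("side","s5");cv2.imwrite("pics/s5c.png",cv2.resize(p[100:240,210:350],None,fx=4,fy=4,interpolation=2))
p,d,c=snap("wrist","w5");cv2.imwrite("pics/w5.png",p)
```

```text
7.3167 [-2.21549249e+00  2.26922980e+01 -1.36367455e+01 -7.49038579e-03
 -5.36994457e+01  9.54002862e+01] [ 0.59750724 -0.21501933  0.1011223 ] [-1.79991311e+02  2.77950956e-02  3.18035985e+00] 0.021732763707413973
```

View pics/s5c.png

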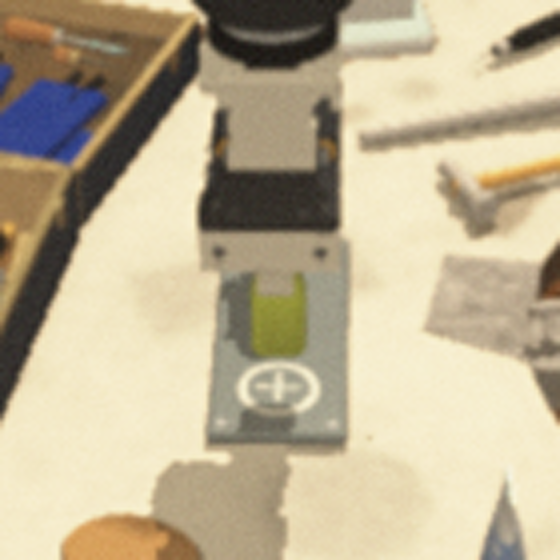

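View pics/w5.png

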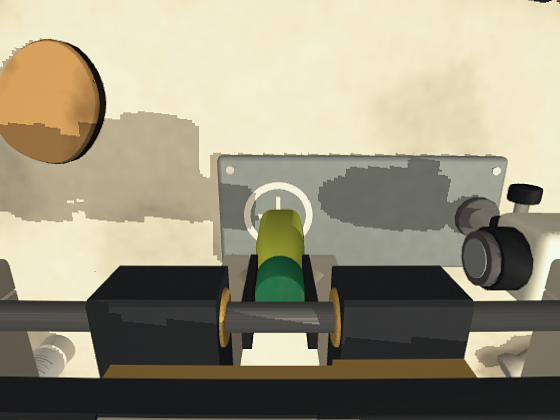

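Run:
```python
from h import *
p,d,c=load("w5")
cv2.imwrite("pics/w5c.png",cv2.resize(p[150:300,210:360],None,fx=4,fy=4,interpolation=2))
print(proj(c,[[.597,-.2145,.01],[.603,-.324,.085],[.597,-.2145,.126],[.597,-.2145,.044]]))
a,b=onz(c,220,156,.01),onz(c,504,156,.01);print(a,b,np.degrees(np.arctan2(*(b-a)[1::-1])))
for u,v in((244,215),(313,215),(278.5,182),(278.5,214)):print(onz(c,u,v,.01))
ps,ds,cs=load("s5");Q=cloud(cs,ds)
# bottom edge of bottle in side
print(proj(cs,[[.597,-.2145+.013,.044]]), "obs crop (278,355)->",210+278/4,100+355/4, onz(cs,279.5,188.8,.044))
S=lambda x,y:(210+x/4,100+y/4)
print("ring side",onz(cs,*S(278,387),.01))
```

```text
[[278.32468562 216.58621828]
 [475.16027082 259.52333101]
 [277.90722635 300.02209325]
 [278.24361011 232.73938723]]
[ 0.64041235 -0.1700413   0.01      ] [ 0.65264225 -0.37558241  0.01      ] -86.59485751993915
[ 0.59677657 -0.18849142  0.01      ]
[ 0.59976329 -0.24063788  0.01      ]
[ 0.62374097 -0.21311017  0.01      ]
[ 0.59906475 -0.21451551  0.01      ]
[[278.62849982 189.8776063 ]] obs crop (278,355)-> 279.5 188.75 [ 0.59519256 -0.20594772  0.044     ]
ring side [ 0.59637685 -0.21537768  0.01      ]
```

View pics/w5c.png

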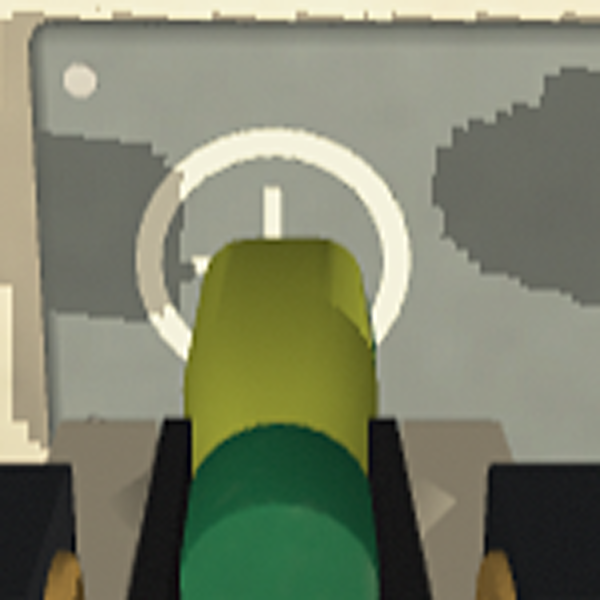

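Run:
```python
from h import *
for t,o,k in(("w3",(170,225),1),("w4",(195,230),1),("w5",(195,230),1)):
    p=load(t)[0];q=p[o[0]:o[0]+100,o[1]:o[1]+100]
    q=cv2.createCLAHE(4,(4,4)).apply(q[...,1])
    cv2.imwrite(f"pics/{t}z.png",cv2.resize(q,None,fx=3,fy=3,interpolation=2)) if 0 else None
    globals()[t]=cv2.resize(q,None,fx=4,fy=4,interpolation=2)[:, :390]
cv2.imwrite("pics/cmp.png",cv2.resize(np.hstack([w4,w5]),(780,400)))
```

```text
(no output)
```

View pics/cmp.png

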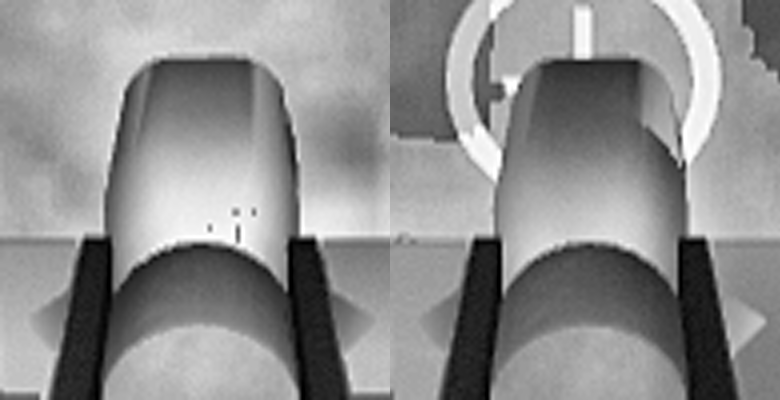

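>>> servo_tool([
  [0,0,0],
  [0,0,0],
  [0,0,0],
  [0,0,0],
  [0,0,0],
  [0,0,0],
  [0,0,0],
  [0,0,0],
  [0,0,0],
  [0,0,0],
], grip=[1,1,1,1,1,1,1,1,1,1], turn=[0,0,0,0,0,0,0,0,0,0])

```text
time_s: 8.25
tcp_pos: [0.5978, -0.2142, 0.1015]
eef_rot: [180.0, 0.0, 3.0]
contact_force: [-0.6, 0.6, -1.1]
gripper_width: 0.022
```

>>> servo_tool([
  [0,0,0],
  [0,0,0],
  [0,0,0],
  [0,0,0],
  [0,0,0],
  [0,0,0],
], grip=[1,1,1,1,1,1], turn=[0,0,0,0,0,0])

```text
time_s: 8.75
tcp_pos: [0.5978, -0.2142, 0.1016]
eef_rot: [180.0, -0.0, 3.0]
contact_force: [1.1, -0.8, -0.8]
gripper_width: 0.0216
```

>>> servo_tool([
  [0,0,0],
  [0,0,0],
  [0,0,0],
  [0,0,0],
  [0,0,0],
  [0,0,0],
  [0,0,0],
  [0,0,0],
  [0,0,0],
  [0,0,0],
], grip=[1,1,1,1,1,1,1,1,1,1], turn=[0.05,0.15,0.25,0.35,0.45,0.55,0.65,0.75,0.85,0.95])

```text
time_s: 9.58
tcp_pos: [0.5978, -0.2142, 0.1016]
eef_rot: [-180.0, -0.0, -51.7]
contact_force: [0.2, 0.1, -0.9]
gripper_width: 0.022
```

>>> servo_tool([
  [0,0,0],
  [0,0,0],
  [0,0,0],
  [0,0,0],
  [0,0,0],
  [0,0,0],
  [0,0,0],
  [0,0,0],
  [0,0,0],
  [0,0,0],
], grip=[1,1,1,1,1,1,1,1,1,1], turn=[0.1,0.2,0.3,0.4,0.5,0.57,0.61,0.621,0.621,0.621])

```text
time_s: 10.42
tcp_pos: [0.5978, -0.2142, 0.1016]
eef_rot: [-180.0, 0.0, -86.9]
contact_force: [-0.8, 0.3, -0.4]
gripper_width: 0.0218
```

Run:
```python
from h import *
from plant import r
s=r.get_state();print(s['time_s'],s['joints'],s['tcp_pos'],s['eef_rot'],s['gripper_width'])
p,d,c=snap("side","s6");cv2.imwrite("pics/s6c.png",cv2.resize(p[130:210,240:320],None,fx=7,fy=7,interpolation=2))
p,d,c=snap("wrist","w6");cv2.imwrite("pics/w6c.png",cv2.resize(p[150:350,180:380],None,fx=3,fy=3,interpolation=2))
```

```text
10.4167 [-2.13174093e+00  2.26516257e+01 -1.36359116e+01 -6.25662340e-04
 -5.37118419e+01  5.19019070e+00] [ 0.59783003 -0.21418257  0.10157601] [-1.79999336e+02  4.46090981e-04 -8.69419205e+01] 0.021815235145802043
```

View pics/s6c.png

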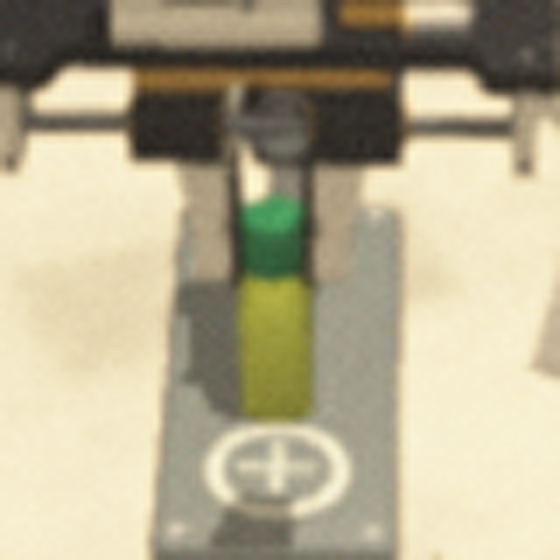

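View pics/w6c.png

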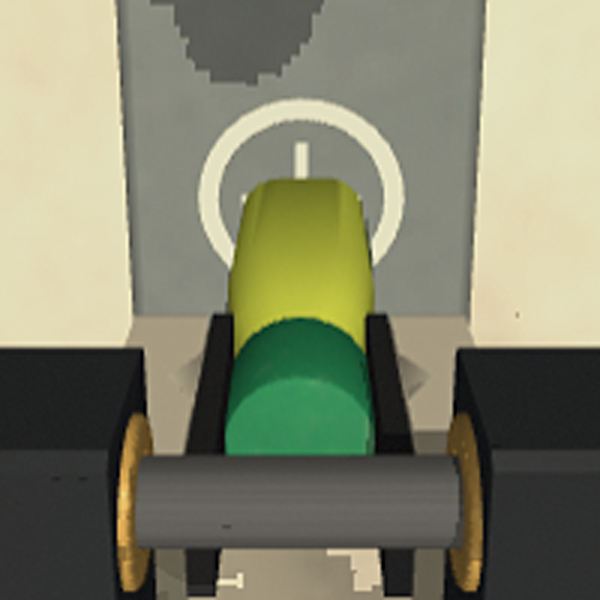

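>>> servo_tool([
  [0,0,0],
  [0,0,0],
  [0,0,0],
  [0,0,0],
  [0,0,0],
  [0,0,0],
  [0,0,0],
  [0,0,0],
  [0,0,0],
  [0,0,0],
], grip=[1,1,1,1,1,1,1,1,1,1], turn=[0,0,0,0,0,0,0,0,0,0])

```text
time_s: 11.35
tcp_pos: [0.5978, -0.2142, 0.1016]
eef_rot: [-180.0, 0.0, -87.0]
contact_force: [0.2, -0.1, -2.1]
gripper_width: 0.0222
```

>>> servo_tool([
  [0,0,0],
  [0,0,0],
  [0,0,0],
  [0,0,0],
  [0,0,0],
  [0,0,0],
], grip=[1,1,1,1,1,1], turn=[0,0,0,0,0,0])

```text
time_s: 11.85
tcp_pos: [0.5978, -0.2142, 0.1016]
eef_rot: [180.0, 0.0, -87.0]
contact_force: [0.1, 0.8, -1.9]
gripper_width: 0.0219
```

>>> servo_tool([
  [0,0,0],
  [0,0,0],
  [0,0,0],
  [0,0,0],
  [0,0,0],
  [0,0,0],
  [0,0,0],
  [0,0,0],
  [0,0,0],
  [0,0,0],
], grip=[1,1,1,1,1,1,1,1,1,1], turn=[0.05,0.15,0.25,0.35,0.45,0.55,0.65,0.75,0.85,0.95])

```text
time_s: 12.68
tcp_pos: [0.5978, -0.2142, 0.1016]
eef_rot: [180.0, 0.0, -141.7]
contact_force: [0.0, 0.3, -1.0]
gripper_width: 0.0218
```

>>> servo_tool([
  [0,0,0],
  [0,0,0],
  [0,0,0],
  [0,0,0],
  [0,0,0],
  [0,0,0],
  [0,0,0],
  [0,0,0],
  [0,0,0],
  [0,0,0],
], grip=[1,1,1,1,1,1,1,1,1,1], turn=[0.1,0.2,0.3,0.4,0.5,0.57,0.61,0.621,0.621,0.621])

```text
time_s: 13.52
tcp_pos: [0.5978, -0.2142, 0.1016]
eef_rot: [-180.0, 0.0, -177.0]
contact_force: [-0.1, -0.7, -1.9]
gripper_width: 0.022
```

Run:
```python
from h import *
from plant import r
s=r.get_state();print(s['time_s'],s['joints'],s['tcp_pos'],s['eef_rot'],s['gripper_width'])
p,d,c=snap("side","s7");cv2.imwrite("pics/s7c.png",cv2.resize(p[130:210,240:320],None,fx=7,fy=7,interpolation=2))
p,d,c=snap("top","t7")
```

```text
13.5167 [-2.13420443e+00  2.26528304e+01 -1.36343963e+01  2.48320610e-04
 -5.37112959e+01 -8.48222915e+01] [ 0.59784117 -0.21421369  0.10157552] [-1.79999667e+02  1.45330294e-03 -1.76956349e+02] 0.021956831347441936
```

View pics/s7c.png

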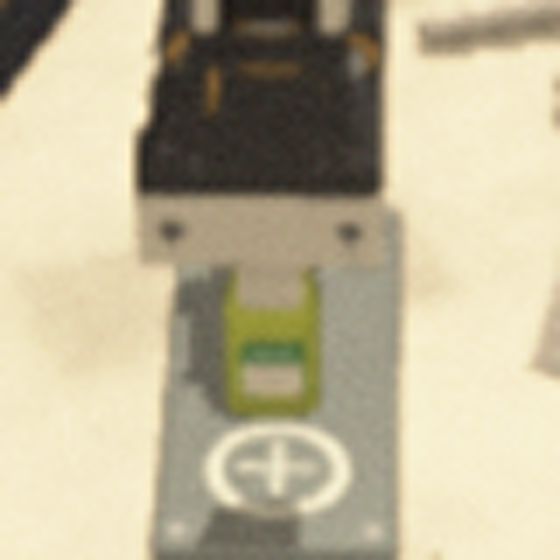

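View pics/t7.png

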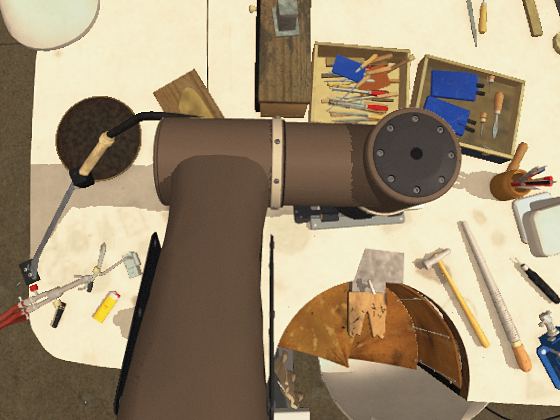

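>>> servo_tool([
  [0,0,0],
  [0,0,0],
  [0,0,0],
  [0,0,0],
  [0,0,0],
  [0,0,0],
  [0,0,0],
  [0,0,0],
  [0,0,0],
  [0,0,0],
], grip=[1,1,1,1,1,1,1,1,1,1], turn=[0,0,0,0,0,0,0,0,0,0])

```text
time_s: 14.45
tcp_pos: [0.5978, -0.2142, 0.1016]
eef_rot: [-180.0, -0.0, -177.0]
contact_force: [0.2, -0.3, -1.5]
gripper_width: 0.0218
```

>>> servo_tool([
  [0,0,0],
  [0,0,0],
  [0,0,0],
  [0,0,0],
  [0,0,0],
  [0,0,0],
], grip=[1,1,1,1,1,1], turn=[0,0,0,0,0,0])

```text
time_s: 14.95
tcp_pos: [0.5979, -0.2142, 0.1016]
eef_rot: [180.0, 0.0, -177.0]
contact_force: [0.4, 0.2, -1.8]
gripper_width: 0.0223
```

Run:
```python
from h import *
p,d,c=load("t7");C=cloud(c,d)
for u,v in[(415,153),(380,140),(320,130),(320,160),(320,195),(285,160),(260,150),(215,122),(215,160),(215,195),(160,160),(220,300),(165,300),(262,300),(200,400)]: print(u,v,C[v,u].round(3))
p,d,c=load("s7");S=cloud(c,d)
for Q in(C,S):
  m=(Q[...,2]>.2)&(Q[...,0]>.3);q=Q[m]
  for y0 in np.arange(-.3,.25,.05):
    k=q[(q[:,1]>=y0)&(q[:,1]<y0+.05)]
    if len(k)>20: print("%.2f"%y0,len(k),k.min(0).round(3),k.max(0).round(3))
cv2.imwrite("pics/s7.png",p)
```

```text
415 153 [ 0.598 -0.212  0.544]
380 140 [ 0.612 -0.179  0.543]
320 130 [ 0.63  -0.124  0.516]
320 160 [ 0.596 -0.122  0.526]
320 195 [ 0.564 -0.124  0.505]
285 160 [ 0.598 -0.087  0.522]
260 150 [ 0.607 -0.062  0.527]
215 122 [ 0.641 -0.016  0.512]
215 160 [ 0.596 -0.018  0.533]
215 195 [ 0.557 -0.022  0.569]
160 160 [0.598 0.037 0.529]
220 300 [ 0.473 -0.032  0.638]
165 300 [0.474 0.007 0.639]
262 300 [nan nan nan]
200 400 [ 0.419 -0.024  0.682]
-0.30 397 [ 0.562 -0.299  0.203] [ 0.629 -0.25   0.543]
-0.25 4671 [ 0.547 -0.25   0.258] [ 0.646 -0.2    0.547]
-0.20 5373 [ 0.549 -0.2    0.201] [ 0.644 -0.15   0.546]
-0.15 4369 [ 0.554 -0.15   0.201] [ 0.645 -0.1    0.528]
-0.10 9004 [ 0.383 -0.1    0.477] [ 0.649 -0.05   0.68 ]
-0.05 20104 [ 0.407 -0.05   0.495] [ 0.652 -0.     0.691]
-0.00 11544 [0.401 0.    0.297] [0.721 0.049 0.689]
0.05 1299 [0.689 0.05  0.278] [0.731 0.1   0.61 ]
0.10 2877 [0.683 0.1   0.242] [0.739 0.15  0.611]
0.15 424 [0.696 0.15  0.202] [0.738 0.2   0.608]
0.20 67 [0.459 0.2   0.2  ] [0.73  0.25  0.209]
-0.30 1110 [ 0.563 -0.3    0.2  ] [ 1.222 -0.25   0.404]
-0.25 1515 [ 0.551 -0.25   0.2  ] [ 1.208 -0.2    0.425]
-0.20 1834 [ 0.553 -0.2    0.201] [ 1.153 -0.15   0.528]
-0.15 618 [ 0.555 -0.15   0.2  ] [ 0.637 -0.101  0.528]
-0.10 231 [ 0.591 -0.099  0.494] [ 0.652 -0.05   0.533]
-0.05 393 [ 0.549 -0.049  0.508] [ 0.645 -0.     0.576]
-0.00 8223 [0.373 0.    0.287] [0.719 0.05  0.595]
0.05 383 [0.571 0.05  0.267] [0.731 0.1   0.607]
0.10 1564 [0.683 0.1   0.243] [0.876 0.15  0.612]
0.15 3357 [0.696 0.15  0.2  ] [0.926 0.2   0.612]
0.20 1189 [0.46 0.2  0.2 ] [0.906 0.25  0.611]
```

View pics/s7.png

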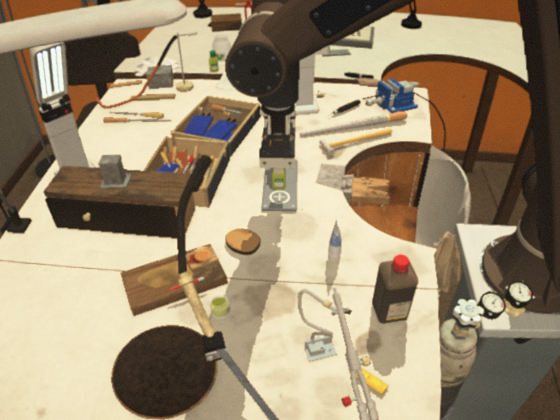

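Run:
```python
from h import *
for t in("top0","side0"):
    p,d,c=load(t);Q=cloud(c,d)
    m=(Q[...,2]>.4)&(Q[...,0]<1.1)&(Q[...,0]>.4);v,u=np.nonzero(m);q=Q[m];print(t,len(q),q.min(0),q.max(0),u.min(),u.max(),v.min(),v.max())
    for x in np.arange(.6,1,.05):
        k=q[(q[:,0]>=x)&(q[:,0]<x+.05)]
        if len(k): print("%.2f"%x,k.min(0).round(3),k.max(0).round(3))
```

```text
top0 4026 [0.6827552  0.0759925  0.59085866] [0.72830168 0.16374647 0.6112138 ] 0 99 0 51
0.65 [0.683 0.085 0.591] [0.7   0.153 0.609]
0.70 [0.7   0.076 0.592] [0.728 0.164 0.611]
side0 5452 [ 0.68302169 -0.25254086  0.40042488] [1.09983975 0.23188985 0.61204149] 0 186 0 53
0.65 [0.683 0.094 0.591] [0.7   0.155 0.609]
0.70 [0.7   0.096 0.59 ] [0.75  0.176 0.612]
0.75 [0.75  0.104 0.59 ] [0.8   0.195 0.612]
0.80 [0.8   0.121 0.59 ] [0.85  0.215 0.612]
0.85 [0.85  0.142 0.59 ] [0.9   0.232 0.612]
0.90 [0.9   0.16  0.609] [0.926 0.21  0.612]
```

>>> servo_tool([
  [-0.004,0.008,0],
  [-0.012,0.024,0],
  [-0.02,0.042,0],
  [-0.03,0.062,0],
  [-0.039,0.082,0],
  [-0.05,0.102,0],
  [-0.06,0.122,0],
  [-0.068,0.14,0],
  [-0.075,0.155,0],
  [-0.0788,0.1623,0],
], grip=[1,1,1,1,1,1,1,1,1,1], turn=[-0.06,-0.18,-0.3,-0.42,-0.54,-0.66,-0.78,-0.9,-1.02,-1.14])

```text
time_s: 15.78
tcp_pos: [0.6689, -0.0461, 0.1015]
eef_rot: [-180.0, 0.0, -111.3]
contact_force: [0.5, -0.4, -0.9]
gripper_width: 0.022
```

>>> servo_tool([
  [0,0,0],
  [0,0,0],
  [0,0,0],
  [0,0,0],
], grip=[1,1,1,1], turn=[-0.09,-0.117,-0.117,-0.117])

```text
time_s: 16.12
tcp_pos: [0.6681, -0.048, 0.1015]
eef_rot: [180.0, -0.0, -105.1]
contact_force: [0.0, 0.3, -1.2]
gripper_width: 0.0218
```

Run:
```python
from h import *
from plant import r
s=r.get_state();print(s['time_s'],s['joints'],s['tcp_pos'],s['eef_rot'],s['gripper_width'],s['contact_force'])
p,d,c=snap("side","s8");cv2.imwrite("pics/s8c.png",cv2.resize(p[180:270,190:300],None,fx=6,fy=6,interpolation=2))
p,d,c=snap("wrist","w8")
print(proj(c,[[.668,-.048,.016],[.668,-.048,.044]]))
```

```text
16.1167 [ 1.25296868e+01  2.55420548e+01 -8.88337137e+00 -3.42781015e-04
 -5.55836970e+01 -2.76117380e+01] [ 0.66806536 -0.04800777  0.10147469] [ 1.79991785e+02 -3.97783866e-03 -1.05082245e+02] 0.021764215509621657 [ 0.03156796  0.34973887 -1.22955163]
[[280.45948663 218.33367254]
 [280.47200456 231.83553575]]
```

View pics/s8c.png

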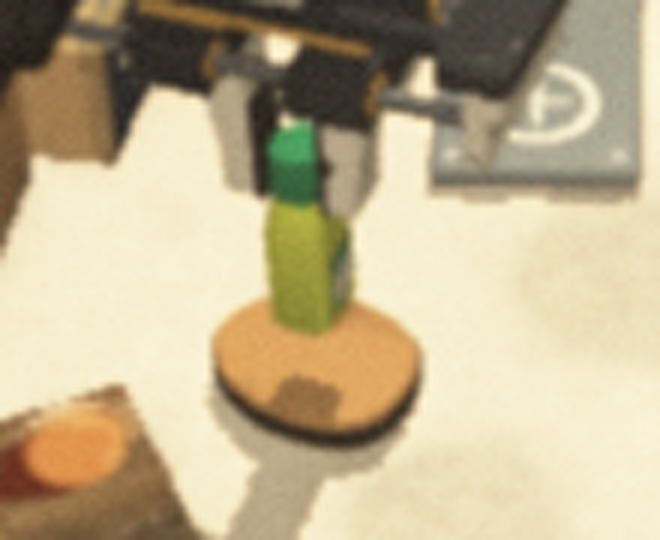

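View pics/w8.png

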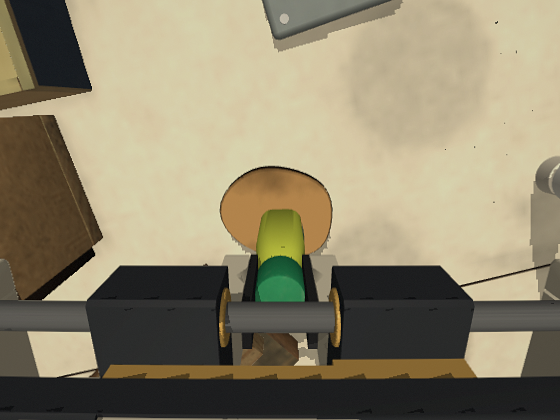

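Run:
```python
from h import *
for t,(u0,u1,v0,v1) in(("top0",(225,280,148,205)),("side0",(215,270,220,262))):
    p,d,c=load(t);q=cv2.cvtColor(p,cv2.COLOR_BGR2HSV)[v0:v1,u0:u1]
    m=((q[...,1]>115)&(q[...,0]<20)&(q[...,2]>100)).astype(np.uint8)
    m=cv2.morphologyEx(m,cv2.MORPH_CLOSE,np.ones((5,5)))
    cs,_=cv2.findContours(m,0,1);k=max(cs,key=cv2.contourArea)[:,0]+[u0,v0]
    W=np.array([onz(c,*x,.016)[:2] for x in k.astype(float)]).astype(np.float32)*1000
    M=cv2.moments(W[:,None]);print(t,len(k),cv2.minAreaRect(W),M['m10']/M['m00'],M['m01']/M['m00'])
p,d,c=load("w8")
for u,v in((220,212),(332,212),(272,167)):print(onz(c,u,v,.016))
```

```text
top0 95 ((670.0388793945312, -49.184226989746094), (66.04109954833984, 80.89044952392578), 70.57556915283203) 668.7902084281006 -48.59303863838074
side0 80 ((668.8921508789062, -48.38543701171875), (67.10367584228516, 82.15943908691406), 66.56945037841797) 668.2753970183555 -47.84906497976156
[ 0.70985491 -0.06437554  0.016     ]
[ 0.62997972 -0.04287503  0.016     ]
[ 0.66380838 -0.08666632  0.016     ]
```

>>> servo_tool([
  [0,-0.0016,0.004],
  [0,-0.0016,0.01],
  [0,-0.0016,0.016],
  [0,-0.0016,0.021],
  [0,-0.0016,0.024],
  [0,-0.0016,0.0255],
  [0,-0.0016,0.026],
  [0,-0.0016,0.026],
], grip=[1,1,1,1,1,1,1,1], turn=[0,0,0,0,0,0,0,0])

```text
time_s: 16.88
tcp_pos: [0.6697, -0.0485, 0.0754]
eef_rot: [180.0, -0.0, -105.0]
contact_force: [0.7, 0.2, -0.8]
gripper_width: 0.0217
```

>>> servo_tool([
  [0,0,0.0005],
  [0,0,0.001],
  [0,0,0.0013],
  [0,0,0.0013],
], grip=[1,1,1,1], turn=[0,0,0,0])

```text
time_s: 17.22
tcp_pos: [0.6697, -0.0484, 0.0744]
eef_rot: [-180.0, 0.0, -105.0]
contact_force: [0.6, 0.9, -1.3]
gripper_width: 0.0223
```

>>> servo_tool([
  [0,0,0.0003],
  [0,0,0.0006],
  [0,0,0.0006],
], grip=[1,1,1], turn=[0,0,0])

```text
time_s: 17.47
tcp_pos: [0.6697, -0.0484, 0.0736]
eef_rot: [-180.0, 0.0, -105.0]
contact_force: [-0.6, -0.4, -2.0]
gripper_width: 0.022
```

>>> servo_tool([
  [0,0,0.0003],
  [0,0,0.0005],
  [0,0,0.0005],
], grip=[1,1,1], turn=[0,0,0])

```text
time_s: 17.72
tcp_pos: [0.6698, -0.0485, 0.0735]
eef_rot: [-180.0, -0.0, -105.0]
contact_force: [-2.0, 1.1, 2.4]
gripper_width: 0.0218
```

>>> servo_tool([
  [0,0,0],
  [0,0,0],
  [0,0,0],
  [0,0,0],
  [0,0,0],
  [0,0,0],
  [0,0,0],
  [0,0,0],
  [0,0,0],
  [0,0,0],
], grip=[0.4,0.35,0.3,0.2,0.1,0,-0.2,-0.4,-0.6,-0.6], turn=[0,0,0,0,0,0,0,0,0,0])

```text
time_s: 18.55
tcp_pos: [0.6697, -0.0484, 0.0732]
eef_rot: [-180.0, 0.0, -105.0]
contact_force: [-0.2, 0.3, -0.3]
gripper_width: 0.0649
```

Run:
```python
from h import *
p,d,c=snap("side","s9");cv2.imwrite("pics/s9c.png",cv2.resize(p[180:270,190:300],None,fx=6,fy=6,interpolation=2))
```

```text
(no output)
```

View pics/s9c.png

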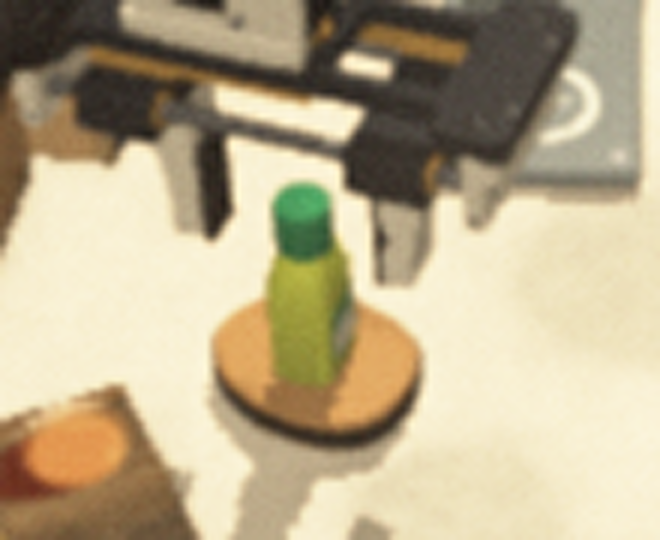

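>>> servo_tool([
  [0,0,-0.004],
  [0,0,-0.014],
  [0,0,-0.026],
  [0,0,-0.038],
  [0,0,-0.045],
  [0.015,0,-0.048],
  [0.04,0,-0.048],
  [0.07,0,-0.048],
  [0.1,0,-0.048],
  [0.13,0,-0.048],
], grip=[-0.8,-0.8,-0.8,-0.8,-0.8,-0.8,-0.8,-0.8,-0.8,-0.8], turn=[0,0,0,0,0,0,0,0,0,0])

```text
time_s: 19.43
tcp_pos: [0.6354, -0.1754, 0.1218]
eef_rot: [-180.0, 0.0, -105.0]
contact_force: [0.6, 0.2, -0.5]
gripper_width: 0.0791
```

>>> servo_tool([
  [0.025,0,-0.01],
  [0.04,0,-0.02],
  [0.05,0,-0.03],
  [0.055,0,-0.04],
  [0.055,0,-0.04],
  [0.055,0,-0.04],
], grip=[-0.8,-0.8,-0.8,-0.8,-0.8,-0.8], turn=[0,0,0,0,0,0])

```text
time_s: 19.93
tcp_pos: [0.6225, -0.2266, 0.1622]
eef_rot: [-179.9, 0.0, -105.0]
contact_force: [-0.2, 0.7, -0.0]
gripper_width: 0.079
```

Run:
```python
from h import *
from plant import r
s=r.get_state();print(s['time_s'],s['tcp_pos'],s['contact_force'])
p,d,c=snap("side","s10")
S=cloud(c,d);q=S[(abs(S[...,2]-.098)<.006)&(abs(S[...,0]-.67)<.03)&(abs(S[...,1]+.048)<.03)];print(len(q),q.mean(0),q.max(0))
S0=lambda z:proj(c,[[.6697,-.0485,z]]);print(S0(.098),S0(.016))
```

```text
19.9333 [ 0.62247897 -0.22662061  0.1622125 ] [-0.15729686  0.70119049 -0.0446576 ]
81 [ 0.66789193 -0.04493216  0.09802119] [ 0.67926892 -0.03527276  0.10192039]
[[239.40616312 212.95423746]] [[241.77799382 239.28032408]]
```

View pics/s10.png

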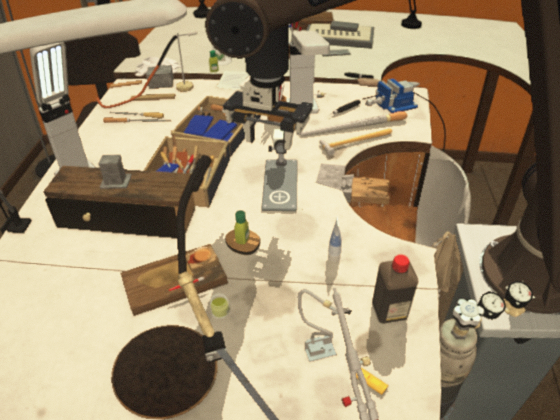

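Run:
```python
from plant import order
print(order.close_job())
```

```text
the job is handed in; nothing more can be done
None
```

The inspection job is done and handed in at about 20 s. I picked the bottle up by its cap and held it above the white ring with its foot about 44 mm above the bench. It faced the lens label first, then a narrow edge, then its back, for about 1.3–1.5 s each. Then I set it down on the wooden slice with light contact (about 2–3 N), let go and drew clear.

**Inspection poses:** During the back view, the side camera showed the label centred on the face opposite the lens, so the three turns were right to within a few degrees. The wrist camera put the bottle about 1 mm off the ring's centre.

**Final check:** The last side picture shows the bottle upright near the middle of the slice. Depth readings put the cap's centre 2–4 mm from where I aimed; part of that comes from the camera seeing only one side of the cap. The tube is still standing where it was, and the robot is touching nothing. No check failed; the cameras differed by 1–3 mm on positions, and I used values in between.

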